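# Seat the eyepiece and set the photo tube's clamp ring

## Robot

A 6-joint arm with a two-finger parallel gripper is mounted at the origin on the work surface. World frame = base frame: x ahead of the robot, y to its left, z up, the work surface at z = 0. Lengths are in mm, angles in rad, forces in N, time in s.
With the tool pointing down it reaches from about 275 to 775 mm from the base axis. Payload 14.6 kg.
Tool frame: the origin (TCP) lies midway between the tips of the shut fingers; the grasp point (between the pads) lies 19 mm behind it (manip.grip_point_offset is the distance from the TCP to the grasp point, in mm); z points along the fingers, y is the line along which they close (so a half turn about z gives the same grasp; the last joint's range is limited). The gripper opens to 85 mm and grips with 20 to 120 N. Pads are 22 mm wide; open, the fingers measure 114 mm over their backs; the gripper's body (76 mm by 85 mm) begins 54 mm behind the grasp point. The pads swing forward as they close: fully open they stand 13 mm farther back than shut.
Start: joints at [-1.463, 0.263, -0.048, 1.259, 0, 1.415], TCP at [136.381, -506.98, 231.278] pointing down, gripper open.
Joint ranges: [-2.65, 2.65], [-0.89, 1.7], [-1.18, 1.37], [-2.13, 2.11], [-1.35, 1.29], [-3.14, 3.14]. Speed limits (rad/s): [1.89, 1.89, 2.57, 2.79, 3.14, 3.14].

## Interface

Orientations are given as a unit quaternion [x, y, z, w].
In Python, from bench import manip, vision gives the robot as it stands.
- The arm moves only by the shell command python3 -m crank 'ROWS' [FORCE]. ROWS is JSON, a list of rows, each a list of 7 numbers: the turn, a rotation vector about the tool's x, y, z each as a share of 120 degrees, from -1 to 1, then the shift along the tool's x, y, z each as a share of 80 cm, from -1 to 1, then the opening, from 0 (shut) to 1 (fully open). In form: [[wx, wy, wz, dx, dy, dz, claw], ...]. A call has 1 to 12 rows; each row shifts and turns the commanded pose from where the row before left it, along the tool's axes as they then stand; what a row does not reach is not made up. A row lasts 1/8 s, in which the tool goes at most 62.5 mm and 10.7 degrees, less where a joint would pass 70% of its speed; a pose out of reach is approached as far as the arm can. A call with a number of a shift or a turn outside -1 to 1 is refused whole. A call with a gripper value outside its range is refused whole. The fingers move at their own pace and stop on an object; FORCE is the grip in N (left out, the last holds). Time passes only in rows, so rows that do not move let the fingers close. It gives the time, the measured TCP pose, the force, the opening and the grip force at its end, in the units of the state.
- manip.observe(): the state, without advancing time (a new reading comes with each control period).
- vision.get_image(name): name is "side" or "top" or "wrist"; returns a dict with "img" (400x640x3 uint8, red, green, blue), "z_map" (400x640 float32, mm along the optical axis (not along the pixel's ray), 0 where there is no reading), "fx", "fy", "cx", "cy" (pixels), "R" (3x3) and "t" (3): a world point X has camera coordinates R X + t. Camera axes: x right, y down, z forward; pixel columns grow to the right and rows downward; lengths in mm; the calibration is good to about 2 mm. A picture is of the moment at which its call begins.
- manip.sign_off(): hands the job in; it is judged then, once.
The state is a dict: "time": time; "q": joint angles; "qd": joint speeds; "joint_efforts": joint torques, N m; "ee_pos": TCP position; "ee_rot": TCP orientation; "ft_force": force on the tool from outside, world axes, zero at the start; "wrist_torque": the same for the moment, N m; "opening": opening from 0.0 (shut) to 1.0 (fully open); "grip_force": force on a finger pad.
Only numpy, scipy, OpenCV 4.12 (cv2) and the standard library are available. Lean on these libraries where they do the work, as an engineer would, in place of code of your own. Each camera call takes 0.05 s, during which the arm holds its last target. There are 200 camera calls.

## Task

On the desk stands a microscope photo tube with a knurled clamp ring and an eyepiece sticking up through it: press the eyepiece straight down until it is fully home, then screw the clamp ring down (clockwise seen from above) until it bottoms out, and after that back it off a quarter turn so that the eyepiece can still be rotated. Finish holding: keep the ring gripped and still at that quarter turn, without letting go, because the lock screw is tightened while you hold it. Do not push the other things on the desk about.

Things in the scene. Friction and masses are not known exactly. Their poses are not given: they have to be found in the camera images.
- tube: photo tube on a white foot, fixed to the desk. Foot 120 (its x) x 100 (y) x 18 mm high; upright white tube, 48 mm across, with a 50 mm shoulder whose top is 100 mm above the desk; above it thread, knurled ring and black eyepiece, all on one vertical axis. Origin under the foot's centre, on that axis
- ring_grip (a point): on the ring's axis, 12 mm above its underside: the height to grip; 112 mm above the desk when the ring is bottomed out. The ring is knurled metal, 56 mm outer diameter, 20 mm high, started on the thread. Below it the 50 mm shoulder and 48 mm tube leave room for fingertips. x axis towards the white line on the ring's top, which points along the tube's +x when bottomed out
- clamp_ring: the knurled clamp ring itself; origin on its axis at its underside, x towards the white line
- ring_turn (a joint): turn of the clamp ring (rad): 0 = bottomed out on the shoulder, a hard stop; positive = unscrewed (counter-clockwise seen from above). Right-hand coarse thread: rises 8 mm a turn (1.27 mm per rad). Starts between 1.4 and 2.7; end of thread at 3.6. Thread friction about 0.1 N m; it stays where it is left
- eyepiece (a joint): how far the eyepiece stands proud (m): 0 = fully home on a hard stop, starts 0.004 to 0.009 proud. A tight sliding fit: takes about 6 N to move and stays where it is left
- eyepiece_top (a point): centre of the eyepiece's flat top face (black, 33 mm across); 144 mm above the desk when fully home. The eyepiece rises through the middle of the ring: when home its top is 32 mm above ring_grip of the bottomed ring, so it fits between open fingers that grip the ring
- lens_tube: bystander: a lower, slimmer white-footed black tube (foot 100 x 90 mm, 96 mm tall) with a smooth 42 mm metal cap and no eyepiece; stands loose; origin at the centre of its underside. It and the photo tube swap places between starts
- objective: bystander: brass objective, 30 mm across, 52 mm tall, standing loose; origin under its centre
- spare_eyepiece: bystander: black eyepiece, 33 mm across, 46 mm tall, standing loose on the desk; origin under its centre
- slide_box: bystander: wooden slide box 160 x 85 x 34 mm, long side along its x; origin under its centre
- stain_jar: bystander: small lidded jar, 48 mm across, 62 mm tall; origin under its centre
- screwdriver: bystander: 150 mm screwdriver lying along its own x
- petri_dish: bystander: shallow glass dish, 86 mm across, 16 mm tall; origin under its centre
Mind the look-alikes: they are no part of the job. Leave any purple or yellow look-alike of the tube alone.

How it is judged:
By the outcome, as a careful person would: the job done as asked, in the order asked, and still so for the second after the job is handed in, while the arm keeps its last pose, push and grip.
It also fails if it takes over 53 s, if anything falls off the work surface, if the arm or the gripper's body presses on something with over 40 N, if the wrist force passes 120 N, or if a joint passes its speed limit or range.

## Working session

There is one attempt and no reset: what is moved stays moved. The work goes in short steps, Python scripts to look and compute and a shell command to move; the robot and the scene stay as the last step left them, time stands still between calls to the robot, and variables do not carry over. Pictures are saved under pics/ and viewed, at most 10 in all, crops included, and the job is handed in when it is done.

```bash
mkdir -p pics; cat > h.py <<'E'
import numpy as np, cv2
from bench import manip, vision
def W(c,u,v,z=None):
    z=c["z_map"][int(v),int(u)] if z is None else z
    p=np.array([(u-c["cx"])/c["fx"]*z,(v-c["cy"])/c["fy"]*z,z])
    return np.array(c["R"]).T@(p-np.array(c["t"]))
def cloud(c):
    z=c["z_map"];v,u=np.indices(z.shape)
    p=np.stack([(u-c["cx"])/c["fx"]*z,(v-c["cy"])/c["fy"]*z,z],-1)-np.array(c["t"])
    P=p@np.array(c["R"]);P[z==0]=np.nan;return P
E
python3 - <<'E'
from h import *
import pickle
s=manip.observe();print(s, manip.grip_point_offset)
for n in("side","top"):
    c=vision.get_image(n);pickle.dump(c,open(n+".pkl","wb"));cv2.imwrite(f"pics/{n}0.png",c["img"][:,:,::-1])
E
```

```text
{'time': 0.0, 'q': array([-1.46329880e+00,  2.63495810e-01, -4.89452591e-02,  1.25939981e+00,
        1.07886402e-05,  1.41543674e+00]), 'qd': array([ 0.00099383,  0.00089175, -0.00077869, -0.00159087, -0.00024334,
        0.00207969]), 'joint_efforts': array([ 1.39837517e-03, -6.37622738e+01,  3.84559643e+01,  1.37250888e-02,
       -6.20193100e-05,  1.26761211e-05]), 'ee_pos': array([ 136.35360973, -506.69348395,  230.83610083]), 'ee_rot': array([ 9.91375557e-01,  1.31050492e-01,  1.78901311e-05, -5.21995242e-04]), 'ft_force': array([ 0.31692784, -0.77609296,  0.62382649]), 'wrist_torque': array([-0.00605331, -0.0363519 , -0.02796794]), 'grip_force': 0.0, 'opening': 0.9992156250019816} 18.700000000000003
```

View pics/top0.png

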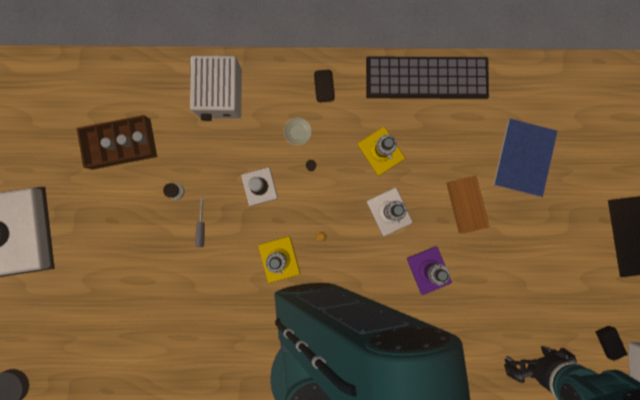

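View pics/side0.png

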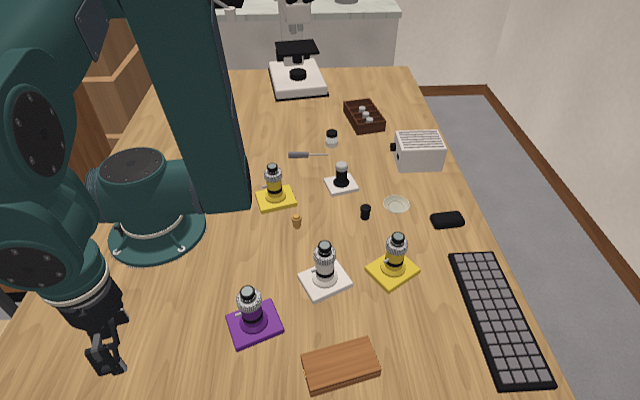

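The top view shows the white-footed photo tube at about (390,212), with the eyepiece at (396,210). The lens tube is at (258,186). Yellow look-alikes are at (381,150) and (279,260), and the purple one is at (430,270).

```bash
python3 - <<'E'
from h import *
import pickle
c=pickle.load(open("top.pkl","rb"));P=cloud(c)
s=P[185:240,365:415].reshape(-1,3);im=c["img"][185:240,365:415].reshape(-1,3).astype(int)
foot=(abs(s[:,2]-18)<5)&(im.min(1)>120)
r=cv2.minAreaRect(s[foot][:,:2].astype(np.float32));print("foot",foot.sum(),r)
for lo,hi in((100,128),(128,137),(137,175)):
    m=(s[:,2]>lo)&(s[:,2]<hi);print(lo,m.sum(),np.median(s[m],0),s[m].min(0),s[m].max(0))
c2=pickle.load(open("side.pkl","rb"));Q=cloud(c2);d=Q[235:300,300:352].reshape(-1,3)
m=d[:,2]>140;print("side top",m.sum(),np.nanmean(d[m],0),np.nanmax(d[:,2]))
f=(abs(d[:,2]-18)<3);print("side foot",cv2.minAreaRect(d[f][:,:2].astype(np.float32)))
for n,(u,v) in dict(purple=(436,273),yel=(386,147),yel2=(275,262),wood=(468,205),obj=(321,237),sp=(311,165)).items(): print(n,W(c,u,v).round())
a=c2["img"][225:305,290:360,::-1];b=c["img"][180:245,355:425,::-1]
cv2.imwrite("pics/crop.png",np.hstack([cv2.resize(a,(400,457),interpolation=2),cv2.resize(b,(400,457),interpolation=2)]))
E
```

```text
foot 674 ((493.8346862792969, -215.56126403808594), (115.04779815673828, 97.22506713867188), 25.2479248046875)
100 212 [ 491.4231944  -208.32888945  121.84794161] [ 466.51948349 -245.15781146  102.39378842] [ 519.60243011 -188.66959309  127.82954177]
128 1 [ 477.4952258  -198.382231    128.77968191] [ 477.4952258  -198.382231    128.77968191] [ 477.4952258  -198.382231    128.77968191]
137 122 [ 493.30341885 -216.08702351  149.67613018] [ 477.08732162 -233.29916365  141.39906555] [ 507.25283    -200.44376578  155.09426135]
side top 133 [ 493.11075725 -222.60267669  148.35489858] 152.7481429652903
side foot ((493.2977294921875, -220.7295684814453), (119.0517578125, 100.04420471191406), 25.138280868530273)
purple [ 323. -321.  137.]
yel [ 667. -187.  140.]
yel2 [353. 115. 143.]
wood [ 512. -450.   32.]
obj [418.  -9.  51.]
sp [630.  21.  46.]
```

View pics/crop.png

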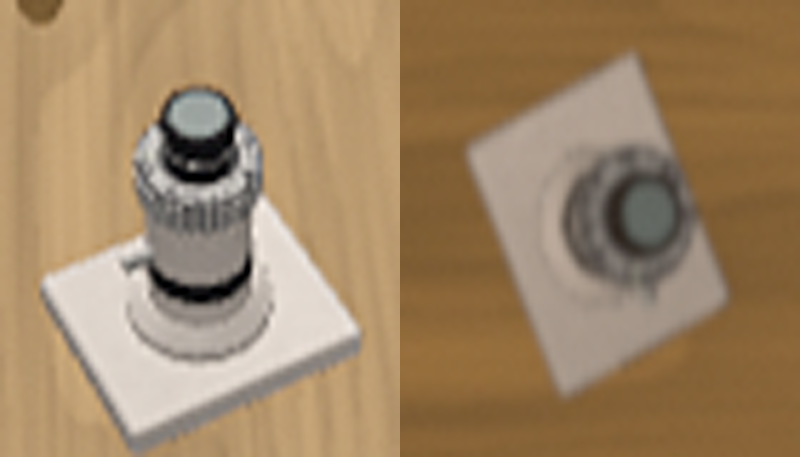

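The photo tube's axis is at about (493.5, -218), its top at about z = 150, and its x axis at about 25° (or 205°). Next I move above it with the fingers shut.

```bash
python3 -m crank '[[0,0,0,0.0525,-0.0234,0,0],[0,0,0,0.0525,-0.0234,0,0],[0,0,0,0.0525,-0.0234,0,0],[0,0,0,0.0525,-0.0234,0,0],[0,0,0,0.0525,-0.0234,0,0],[0,0,0,0.0525,-0.0234,0,0],[0,0,0,0.0525,-0.0234,0,0],[0,0,0,0.0525,-0.0234,0,0],[0,0,0,0.0525,-0.0234,0,0],[0,0,0,0.0525,-0.0234,0,0],[0,0,0,0,0,0,0],[0,0,0,0,0,0,0]]' 40
python3 - <<'E'
from h import *
c=vision.get_image("wrist");cv2.imwrite("pics/w1.png",c["img"][:,:,::-1])
s=manip.observe();print(s["q"],s["ee_pos"],s["ee_rot"],s["ft_force"])
P=cloud(c).reshape(-1,3);n=np.hypot(P[:,0]-493.5,P[:,1]+218)<40
for lo,hi in((8,24),(110,135),(140,165)):
    m=n&(P[:,2]>lo)&(P[:,2]<hi);print(lo,m.sum(),np.median(P[m],0),P[m].min(0) if m.any() else 0,P[m].max(0) if m.any() else 0)
E
```

```text
time: 1.6
ee_pos: [493.0, -217.2, 231.0]
ee_rot: [0.991, 0.131, -0.0, -0.0]
ft_force: [-0.5, -0.0, -0.7]
opening: -0.001
grip_force: 0.0
[-5.66960912e-01  2.86939061e-01 -1.45687150e-02  1.26975161e+00
 -2.09167780e-04  2.31232014e+00] [ 492.7252367  -217.5223045   231.15192077] [ 9.91411365e-01  1.30780122e-01 -2.44589882e-04 -6.87061804e-05] [-0.2070175   0.64839902  0.00164936]
8 790 [ 517.43190525 -202.85377849   17.5716671 ] [ 467.3939987  -257.85718957   15.52966021] [ 533.37132315 -178.29902434   23.72084874]
110 1920 [ 503.55050107 -214.2580242   122.5579002 ] [ 463.76338234 -247.17888438  110.01492529] [ 520.00267787 -191.39784546  133.69533969]
140 1434 [ 493.50879092 -218.87859293  150.07377167] [ 475.59396028 -235.3775893   140.15081841] [ 508.45192329 -203.22411691  152.14156847]
```

View pics/w1.png

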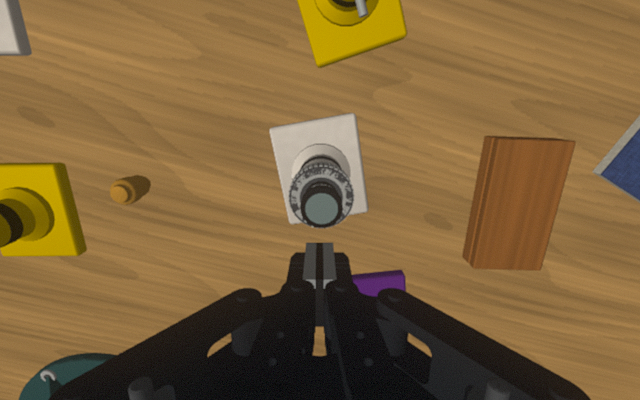

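The wrist view shows the eyepiece top at about (322,208), just ahead of the shut fingertips, and the ring below it. The axis comes out at about (493.5, -218.5), with the top at z ≈ 150. Now I descend and press.

```bash
python3 -m crank '[[0,0,0,0.0002,0.0016,0.03,0],[0,0,0,0,0,0.03,0],[0,0,0,0,0,0.03,0],[0,0,0,0,0,0.004,0],[0,0,0,0,0,0.003,0],[0,0,0,0,0,0.003,0],[0,0,0,0,0,0.003,0],[0,0,0,0,0,0,0]]' 40
python3 -c "
from h import *
s=manip.observe();print(s['ee_pos'],s['ft_force'],s['q'])"
```

```text
time: 2.65
ee_pos: [494.0, -218.5, 149.2]
ee_rot: [0.991, 0.131, 0.0, 0.0]
ft_force: [-0.0, -1.4, 2.1]
opening: 0.001
grip_force: 0.9
[ 494.04217401 -218.49478072  149.17484355] [-0.04655193 -1.41188536  2.11389486] [-5.67180820e-01  3.26334417e-01 -1.84255591e-01  1.05941662e+00
 -1.93695115e-04  2.31153874e+00]
```

```bash
python3 -m crank '[[0,0,0,0,0,0.002,0],[0,0,0,0,0,0.002,0],[0,0,0,0,0,0.0015,0],[0,0,0,0,0,0,0]]'; python3 -m crank '[[0,0,0,0,0,0.001,0],[0,0,0,0,0,0,0]]';python3 -m crank '[[0,0,0,0,0,0.001,0],[0,0,0,0,0,0,0]]'
```

```text
time: 3.15
ee_pos: [494.0, -218.5, 144.7]
ee_rot: [0.991, 0.131, 0.0, 0.0]
ft_force: [-0.3, -2.9, 3.0]
opening: 0.001
grip_force: 1.5
time: 3.4
ee_pos: [494.0, -218.5, 144.0]
ee_rot: [0.991, 0.131, 0.0, 0.0]
ft_force: [0.5, -1.8, 5.6]
opening: -0.002
grip_force: 3.1
time: 3.65
ee_pos: [494.1, -218.5, 143.9]
ee_rot: [0.991, 0.131, 0.001, 0.001]
ft_force: [-3.0, 0.1, 17.0]
opening: 0.001
grip_force: 8.3
```

```bash
python3 -m crank '[[0,0,0,0,0,0.0008,0],[0,0,0,0,0,0,0]]';python3 -m crank '[[0,0,0,0,0,-0.02,0],[0,0,0,0,0,-0.03,0],[0,0,0,0,0,-0.03,0],[0,0,-0.088,0,0,-0.02,0],[0,0,-0.088,0,0,0,1],[0,0,-0.088,0,0,0,1],[0,0,-0.088,0,0,0,1],[0,0,-0.088,0,0,0,1],[0,0,-0.088,0,0,0,1],[0,0,-0.088,0,0,0,1],[0,0,-0.088,0,0,0,1],[0,0,-0.088,0,0,0,1]]'
python3 -m crank '[[0,0,-0.088,0,0,0,1],[0,0,-0.088,0,0,0,1],[0,0,-0.088,0,0,0,1],[0,0,-0.088,0,0,0,1],[0,0,-0.088,0,0,0,1],[0,0,-0.088,0,0,0,1],[0,0,-0.088,0,0,0,1],[0,0,-0.088,0,0,0,1],[0,0,-0.088,0,0,0,1],[0,0,0,0,0,0,1],[0,0,0,0,0,0,1]]'
python3 - <<'E'
from h import *
c=vision.get_image("wrist");im=c["img"][:,:,::-1]
s=manip.observe();print(s["time"],s["q"],s["ee_pos"],s["ee_rot"],s["ft_force"])
P=cloud(c);R=P.reshape(-1,3);n=np.hypot(R[:,0]-493.5,R[:,1]+218)<40
for lo,hi in((112,118),(118,130),(141,150)):
    m=n&(R[:,2]>lo)&(R[:,2]<hi);print(lo,m.sum(),np.median(R[m],0),R[m].min(0) if m.any() else 0,R[m].max(0) if m.any() else 0)
p=c["R"]@np.array([493.5,-218,122])+c["t"];u,v=int(p[0]/p[2]*c["fx"]+c["cx"]),int(p[1]/p[2]*c["fy"]+c["cy"]);print(u,v)
m=n&(R[:,2]>143);k=cv2.minEnclosingCircle(R[m][:,:2].astype(np.float32));print(k)
u0,v0=max(u-70,0),max(v-70,0)
print(u0,v0);cv2.imwrite("pics/w2.png",cv2.resize(im[v0:v+70,u0:u+70],None,fx=4,fy=4,interpolation=2))
E
```

```text
time: 3.9
ee_pos: [494.2, -218.6, 143.8]
ee_rot: [0.991, 0.131, 0.001, 0.001]
ft_force: [-5.4, 2.1, 25.6]
opening: 0.007
grip_force: 12.4
time: 5.4
ee_pos: [493.6, -218.0, 221.9]
ee_rot: [0.57, 0.821, 0.0, -0.001]
ft_force: [1.1, -0.3, 0.3]
opening: 1.0
grip_force: 0.0
time: 6.78
ee_pos: [493.7, -218.2, 222.1]
ee_rot: [-0.216, 0.976, 0.0, -0.0]
ft_force: [-0.1, -0.3, 0.6]
opening: 0.997
grip_force: 0.0
6.825 [-5.67168203e-01  2.91627846e-01 -3.23179914e-02  1.24719897e+00
  9.61440054e-05 -1.00240146e+00] [ 493.73253213 -218.19144507  222.13128269] [-2.15903069e-01  9.76414785e-01  1.57142350e-04 -8.93094159e-05] [-0.07987945 -0.45730772 -0.38051192]
112 83 [ 468.83112835 -231.50856711  115.49097816] [ 463.96740644 -246.36481638  112.07840657] [ 510.48101902 -196.33052624  117.89726673]
118 2003 [ 482.75896707 -224.13293935  122.71924349] [ 464.00518417 -246.6731288   118.03795239] [ 520.09172841 -190.15463864  126.86755017]
141 1381 [ 491.32751615 -219.10080532  143.73317032] [ 475.58253549 -234.87576462  141.09389036] [ 507.95353025 -202.59430554  146.28457848]
319 201
((490.7254638671875, -219.28683471679688), 39.723854064941406)
249 131
```

View pics/w2.png

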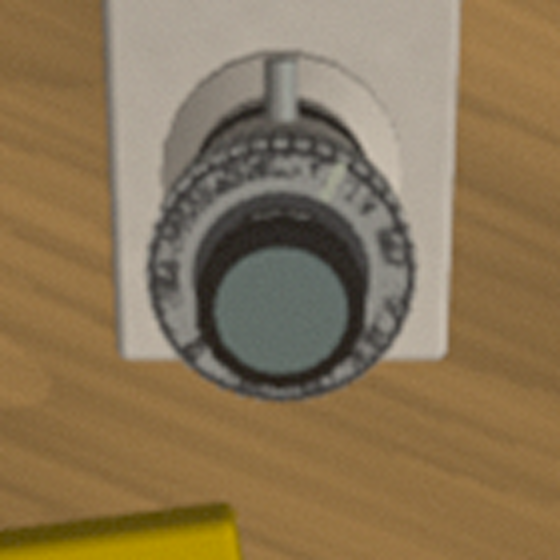

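The eyepiece is home: the tool stopped hard at z = 143.8 and the camera gives 143.7. The crop shows the ring centred near (282,270) with its top at z ≈ 122.7, so the turn is about 2.1 rad. The white line is faint near (340,175), and the lock screw is at (283,90). Now I descend and grip.

```bash
python3 -m crank '[[0,0,0,0.0018,0,0.04,1],[0,0,0,0,0,0.04,1],[0,0,0,0,0,0.04,1],[0,0,0,0,0,0.03,1],[0,0,0,0,0,0.014,1],[0,0,0,0,0,0,1]]' 50
python3 -m crank '[[0,0,0,0,0,0,0],[0,0,0,0,0,0,0],[0,0,0,0,0,0,0],[0,0,0,0,0,0,0],[0,0,0,0,0,0,0],[0,0,0,0,0,0,0]]' 50
python3 -c "
from h import *
s=manip.observe();print(s['ee_pos'],s['ft_force'],s['wrist_torque'],s['q'])
c=vision.get_image('side');cv2.imwrite('pics/s2.png',cv2.resize(c['img'][180:310,250:400,::-1],None,fx=4,fy=4,interpolation=2))"
```

```text
time: 7.58
ee_pos: [492.4, -218.8, 90.9]
ee_rot: [-0.217, 0.976, 0.0, -0.0]
ft_force: [0.1, -0.0, 0.3]
opening: 1.001
grip_force: 0.0
time: 8.32
ee_pos: [492.8, -218.8, 92.2]
ee_rot: [-0.218, 0.976, -0.0, 0.001]
ft_force: [-2.9, 3.4, 9.9]
opening: 0.638
grip_force: 50.7
[ 492.82045766 -218.83092302   92.1682573 ] [-2.93398068  3.35827854  9.89296083] [ 0.68700685  0.55249869 -0.00114105] [-5.69287348e-01  3.67039173e-01 -2.89201850e-01  9.13295717e-01
  4.47935817e-04 -1.00800933e+00]
```

View pics/s2.png

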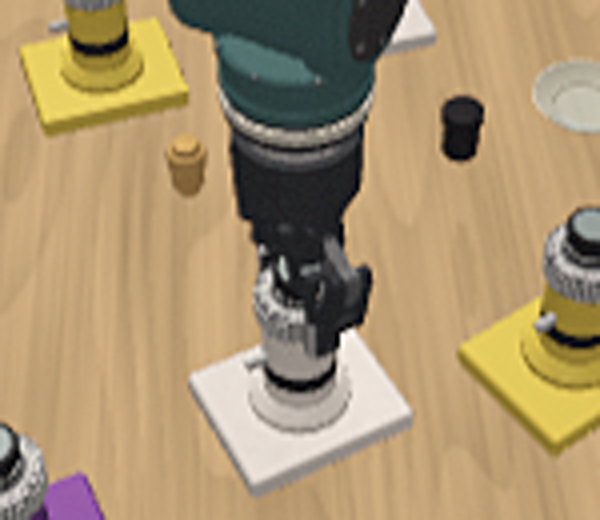

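The side view shows the fingers on the knurled ring at about (310,305), well clear of the other things. Now I screw down with the matching descent.

```bash
cat > st.py <<'E'
from h import *
from scipy.spatial.transform import Rotation as Ro
s=manip.observe();x=Ro.from_quat(s['ee_rot']).as_matrix()[:,0]
print("t",round(s['time'],2),"yaw",np.degrees(np.arctan2(x[1],x[0])).round(2)%360,"q6",s['q'][5].round(3),"F",s['ft_force'].round(1),"T",s['wrist_torque'].round(2),"e6",s['joint_efforts'][5].round(3),"pos",s['ee_pos'].round(1),"grip",s["grip_force"],s["opening"].round(3))
E
python3 -m crank '[[0,0,0.04,0,0,0.00013,0],[0,0,0.07,0,0,0.00023,0],[0,0,0.07,0,0,0.00023,0],[0,0,0.07,0,0,0.00023,0]]' 60 >/dev/null; python3 st.py
python3 -m crank '[[0,0,0.07,0,0,0.00023,0],[0,0,0.07,0,0,0.00023,0],[0,0,0.07,0,0,0.00023,0],[0,0,0.07,0,0,0.00023,0]]' >/dev/null; python3 st.py
```

```text
Traceback (most recent call last):
  File "st.py", line 4, in <module>
    print("t",round(s['time'],2),"yaw",np.degrees(np.arctan2(x[1],x[0])).round(2)%360,"q6",s['q'][5].round(3),"F",s['ft_force'].round(1),"T",s['wrist_torque'].round(2),"e6",s['joint_efforts'][5].round(3),"pos",s['ee_pos'].round(1),"grip",s["grip_force"],s["opening"].round(3))
                                                                                                                                                                                                                                                              ^^^^^^^^^^^^^^^^^^
AttributeError: 'float' object has no attribute 'round'
Traceback (most recent call last):
  File "st.py", line 4, in <module>
    print("t",round(s['time'],2),"yaw",np.degrees(np.arctan2(x[1],x[0])).round(2)%360,"q6",s['q'][5].round(3),"F",s['ft_force'].round(1),"T",s['wrist_torque'].round(2),"e6",s['joint_efforts'][5].round(3),"pos",s['ee_pos'].round(1),"grip",s["grip_force"],s["opening"].round(3))
                                                                                                                                                                                                                                                              ^^^^^^^^^^^^^^^^^^
AttributeError: 'float' object has no attribute 'round'
```

```bash
sed -i 's/s\["opening"\].round(3)/round(s["opening"],3)/' st.py; python3 st.py
python3 -m crank '[[0,0,0.06,0,0,0.0002,0],[0,0,0.06,0,0,0.0002,0],[0,0,0.06,0,0,0.0002,0],[0,0,0,0,0,0,0]]' >/dev/null; python3 st.py
```

```text
t 9.38 yaw 141.28 q6 0.107 F [-1.1  6.  12.1] T [1.2  0.29 0.14] e6 -2.348 pos [ 492.9 -218.5   90.8] grip 60.867177844047546 0.638
t 9.88 yaw 119.84 q6 0.481 F [-0.8  7.6 10.9] T [ 1.3   0.15 -0.1 ] e6 0.962 pos [ 493.  -218.4   90.4] grip 60.86290419101715 0.635
```

```bash
for i in 1 2 3; do python3 -m crank '[[0,0,0.025,0,0,0.00008,0],[0,0,0.025,0,0,0.00008,0],[0,0,0.025,0,0,0.00008,0]]' >/dev/null; python3 st.py; done
```

```text
t 10.25 yaw 110.86 q6 0.638 F [-1.2  7.  10.2] T [1.32 0.07 0.07] e6 -0.783 pos [ 493.1 -218.4   90.2] grip 60.88596045970917 0.637
t 10.62 yaw 101.87 q6 0.795 F [ 0.2  6.6 10.3] T [1.37 0.09 0.05] e6 -0.783 pos [ 493.1 -218.4   90. ] grip 60.94297170639038 0.637
t 11.0 yaw 92.87 q6 0.952 F [0.6 6.6 9.9] T [ 1.32 -0.12  0.05] e6 -0.783 pos [ 493.2 -218.4   89.8] grip 61.00439429283142 0.639
```

```bash
for i in 1 2 3 4 5; do python3 -m crank '[[0,0,0.017,0,0,0.00005,0],[0,0,0.017,0,0,0.00005,0]]' >/dev/null; python3 st.py; done
```

```text
t 11.25 yaw 88.82 q6 1.023 F [ 0.4  6.9 10.3] T [ 1.39 -0.1   0.08] e6 -0.499 pos [ 493.2 -218.4   89.7] grip 61.0545551776886 0.638
t 11.5 yaw 84.74 q6 1.094 F [0.5 7.7 9.8] T [ 1.37 -0.05  0.08] e6 -0.504 pos [ 493.2 -218.4   89.6] grip 61.103492975234985 0.639
t 11.75 yaw 80.66 q6 1.165 F [0.4 6.9 8.9] T [ 1.25 -0.13  0.11] e6 -0.504 pos [ 493.2 -218.4   89.5] grip 61.15223407745361 0.641
t 12.0 yaw 76.58 q6 1.236 F [1.7 7.4 8.9] T [ 1.31 -0.19  0.06] e6 -0.504 pos [ 493.3 -218.4   89.4] grip 61.20141863822937 0.638
t 12.25 yaw 72.5 q6 1.307 F [2.3 7.  9. ] T [ 1.32 -0.28  0.08] e6 -0.504 pos [ 493.3 -218.4   89.3] grip 61.250717639923096 0.637
```

```bash
for i in 1 2 3 4; do python3 -m crank '[[0,0,0.017,0,0,0.00005,0],[0,0,0.017,0,0,0.00005,0]]' >/dev/null; python3 st.py; done
```

```text
t 12.5 yaw 68.42 q6 1.379 F [1.1 6.7 9.6] T [ 1.31 -0.32  0.13] e6 -0.504 pos [ 493.3 -218.4   89.2] grip 61.30094647407532 0.64
t 12.75 yaw 64.34 q6 1.45 F [1.3 6.2 8.3] T [ 1.31 -0.31  0.12] e6 -0.503 pos [ 493.4 -218.4   89.2] grip 61.35183334350586 0.639
t 13.0 yaw 60.26 q6 1.521 F [1.9 6.7 7.8] T [ 1.24 -0.36  0.07] e6 -0.503 pos [ 493.4 -218.4   89.1] grip 61.401625871658325 0.64
t 13.25 yaw 56.18 q6 1.592 F [1.8 7.4 8.7] T [ 1.23 -0.46  0.11] e6 -0.503 pos [ 493.4 -218.4   89. ] grip 61.4514684677124 0.641
```

Turned 149° with only thread torque so far. I check the white line in the wrist view for slip.

```bash
python3 - <<'E'
from h import *
c=vision.get_image("wrist")
p=c["R"]@np.array([493,-218.5,120])+c["t"];u,v=int(p[0]/p[2]*c["fx"]+c["cx"]),int(p[1]/p[2]*c["fy"]+c["cy"]);print(u,v)
for a in range(0,360,90):
    r=np.radians(a);p=c["R"]@np.array([493+24*np.cos(r),-218.5+24*np.sin(r),120.5])+c["t"];print(a,(p[:2]/p[2]*[c["fx"],c["fy"]]+[c["cx"],c["cy"]]).round())
v0,u0=max(v-100,0),u-110;print("origin",u0,v0)
cv2.imwrite("pics/w3.png",cv2.resize(c["img"][v0:v+90,u0:u+110,::-1],None,fx=3,fy=3,interpolation=2))
E
```

```text
320 293
0 [370. 265.]
90 [287. 250.]
180 [274. 321.]
270 [352. 334.]
origin 210 193
```

View pics/w3.png

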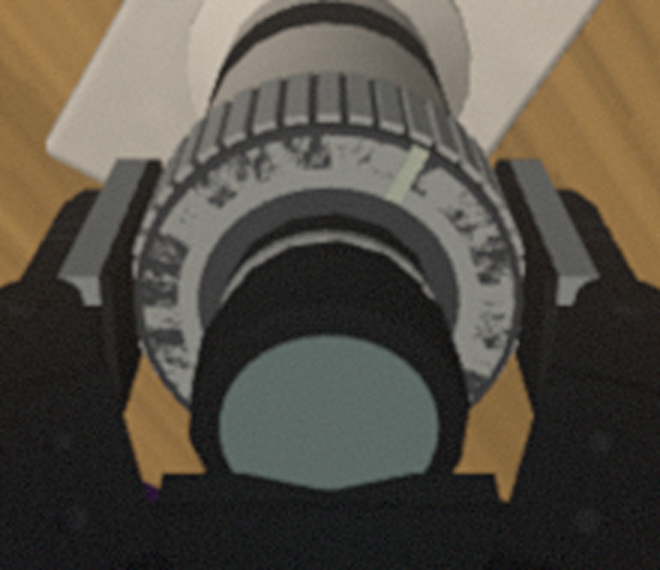

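The line shows clearly at crop (408,172). It sits in the same place relative to the fingers as before gripping, so there is no slip. I work out its angle.

```bash
python3 - <<'E'
from h import *
c=vision.get_image("wrist")
for uv in((397,192),(408,172),(420,152)):
    u,v=210+uv[0]/3,193+uv[1]/3
    d=np.array(c["R"]).T@np.array([(u-c["cx"])/c["fx"],(v-c["cy"])/c["fy"],1]);o=-np.array(c["R"]).T@np.array(c["t"])
    p=o+d*(120.5-o[2])/d[2];print(p.round(1),np.degrees(np.arctan2(p[1]+218.5,p[0]-493)))
E
for i in 1 2 3; do python3 -m crank '[[0,0,0.009,0,0,0.00003,0],[0,0,0.009,0,0,0.00003,0]]' >/dev/null; python3 st.py; done
```

```text
[ 509.6 -209.2  120.5] 29.239938549433738
[ 512.3 -207.6  120.5] 29.44989605517723
[ 515.2 -206.   120.5] 29.340554898843553
t 13.6 yaw 54.05 q6 1.629 F [2.2 6.8 7.5] T [ 1.25 -0.39  0.09] e6 -0.23 pos [ 493.4 -218.4   88.9] grip 61.457698345184326 0.636
t 13.85 yaw 51.89 q6 1.667 F [2.6 7.1 7.2] T [ 1.25 -0.36  0.07] e6 -0.214 pos [ 493.4 -218.5   88.9] grip 61.44713044166565 0.64
t 14.1 yaw 49.8 q6 1.704 F [1.8 5.  8.8] T [ 1.09 -0.32  1.3 ] e6 1.054 pos [ 493.4 -218.5   88.9] grip 61.44232392311096 0.641
```

Hard stop reached: torque rose to 1.3 N m at yaw ≈ 51.5°, which matches the line lying along the tube's 25° x axis. Now I back off a quarter turn.

```bash
python3 -m crank '[[0,0,-0.04,0,0,-0.00013,0],[0,0,-0.068,0,0,-0.00023,0],[0,0,-0.068,0,0,-0.00023,0],[0,0,-0.068,0,0,-0.00023,0],[0,0,-0.068,0,0,-0.00023,0],[0,0,-0.068,0,0,-0.00023,0],[0,0,-0.068,0,0,-0.00023,0],[0,0,-0.068,0,0,-0.00023,0],[0,0,-0.068,0,0,-0.00023,0],[0,0,-0.068,0,0,-0.00023,0],[0,0,-0.068,0,0,-0.00023,0],[0,0,-0.04,0,0,-0.00013,0]]' >/dev/null; python3 -m crank '[[0,0,0,0,0,0,0],[0,0,0,0,0,0,0]]' >/dev/null
python3 st.py
python3 - <<'E'
from h import *
import pickle
c=vision.get_image("wrist");pickle.dump(c,open("w4.pkl","wb"))
cv2.imwrite("pics/w4.png",cv2.resize(c["img"][193:383,210:430,::-1],None,fx=3,fy=3,interpolation=2))
E
```

```text
t 15.85 yaw 140.96 q6 0.112 F [-1.6  6.1  9.6] T [1.18 0.23 0.1 ] e6 0.062 pos [ 492.9 -218.5   90.9] grip 61.78965389728546 0.64
```

View pics/w4.png

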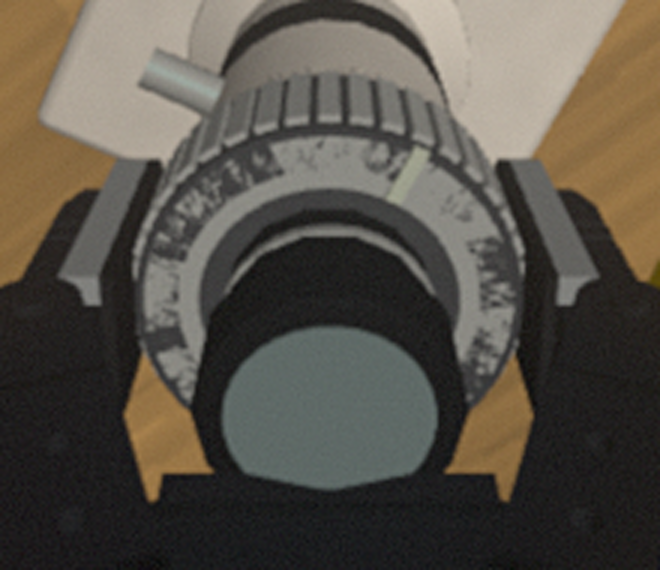

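The line is at about (408,172) again, so the ring followed the grip with little slip. I measure the small difference precisely.

```bash
python3 - <<'E'
from h import *
import pickle
for f in("w3","w4"):
    a=cv2.imread(f"pics/{f}.png").astype(int)[140:205,350:460]
    e=(a[:,:,1]-a[:,:,0]);v,u=np.nonzero((e>18)&(a[:,:,1]>130))
    vx,vy,x0,y0=cv2.fitLine(np.c_[u,v].astype(np.float32),2,0,.01,.01).ravel()
    print(f,len(u),u.mean()+350,v.mean()+140,np.degrees(np.arctan2(vy,vx)))
    c=pickle.load(open("w4.pkl","rb"))
    U,V=210+(u.mean()+350)/3,193+(v.mean()+140)/3
    d=np.array(c["R"]).T@np.array([(U-c["cx"])/c["fx"],(V-c["cy"])/c["fy"],1]);o=-np.array(c["R"]).T@np.array(c["t"])
    p=o+d*(122.5-o[2])/d[2];print(np.degrees(np.arctan2(p[1]+218.5,p[0]-493)))
E
```

```text
w3 313 407.68370607028754 172.06709265175718 -60.438755
117.17077498355773
w4 386 406.8730569948186 174.89119170984458 -59.899555
116.97888264221545
```

```bash
python3 - <<'E'
from h import *
import pickle
c=pickle.load(open("w4.pkl","rb"));P=cloud(c)
print("eyepiece top z",np.nanmedian(P[193+130:193+145,310:330,2]),"ring top z",np.nanmedian(P[193+50:193+60,210+95:210+125,2]))
s=manip.observe();print(s["grip_force"],np.abs(s["qd"]).max())
print(manip.sign_off())
E
```

```text
eyepiece top z 143.94694101331075 ring top z 121.4337552666145
61.78929090499878 0.0013039288854795243
the job is handed in; nothing more can be done
None
```

The job is handed in: the eyepiece is fully home (top at 143.9 mm), and the clamp ring was screwed down to its hard stop, backed off a quarter turn (90° ± about 1°) and is still held at about 62 N.

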